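Open the ratchet board holder for the next board

ROBOT

A 6-joint arm with a two-finger parallel gripper is mounted at the origin on a cart in front of the work surface, level with it; the furniture and walls round the work are solid. World frame = base frame: x ahead of the robot, y to its left, z up, the work surface at z = 0. Lengths are in m, angles in rad, forces in N, time in s.
With the tool pointing down it reaches from about 0.375 to 0.975 m from the base axis. Payload 3.8 kg.
Tool frame: the origin (TCP) lies on the centre line of the jaws, within the pads' length; the fingertips stand 14 mm ahead of it and the grasp point (between the pads) lies 5 mm behind it; z points along the fingers, x is the direction in which the jaws open and shut, and the axes are right-handed (so a half turn about z gives the same grasp; the last joint's range is limited). The gripper opens to 85 mm and grips with 20 to 120 N. Pads are 22 mm wide; open, the fingers measure 114 mm over their backs; the gripper's body (76 mm by 85 mm) begins 54 mm behind the grasp point. The pads swing forward as they close: fully open they stand 13 mm farther back than shut.
Start: joints at [-1.205, 0.264, 1.604, -0, 1.274, -0.037], TCP at [0.265, -0.621, 0.245] pointing down, gripper open.
Joint ranges: [-2.63, 2.63], [-0.94, 2.18], [0.31, 2.57], [-1.31, 4.45], [0, 2.66], [-2.55, 2.55]. Speed limits (rad/s): [2.57, 2.57, 3.14, 3.14, 3.14, 3.14].

INTERFACE

Orientations are given as a rotation vector (axis times angle).
In Python, from workcell import bot gives the robot as it stands. The module is installed in compiled form; this text tells all that it offers.
- The arm moves only by the tool arm_command, never from a script. Its argument "steps" is one flat list of numbers, 7 for each row, row after row: the shift along the tool's x, y, z in units of 30 mm (1.0 is 30 mm), then the turn, a rotation vector about the tool's x, y, z in units of 6 degrees (1.0 is 6 degrees), then the opening, from 0 (shut) to 1 (fully open). In form: [tx, ty, tz, ax, ay, az, fingers, tx, ty, tz, ax, ay, az, fingers, ...]. A call has 1 to 10 rows; each row shifts and turns the commanded pose from where the row before left it, along the tool's axes as they then stand; what a row does not reach is not made up. A row lasts 1/8 s, in which the tool goes at most 62.5 mm and 10.7 degrees, less where a joint would pass 70% of its speed; a pose out of reach is approached as far as the arm can. A call is refused whole if a number of a shift passes 1 or a number of a turn 1, either way. A call with a gripper value outside its range is refused whole. The fingers move at their own pace and stop on an object; "squeeze" is the grip in N (left out, the last holds). Time passes only in rows, so rows that do not move let the fingers close. It gives the time, the measured TCP pose, the force and the opening at its end, in the units of the state.
- bot.read_state(): the state, without advancing time (a new reading comes with each control period).
- bot.read_camera(name): name is "scene" or "top" or "wrist"; returns a dict with "img" (480x640x3 uint8, red, green, blue), "camera_matrix" (3x3 intrinsics, pixels), "pose" (4x4, takes a point from camera to world coordinates); the wrist camera has in their place "T_tool_cam" (4x4, takes a point from camera to tool coordinates, whose origin is the TCP and whose axes are the tool frame's). Camera axes: x right, y down, z forward; pixel columns grow to the right and rows downward; lengths in m; the calibration is good to about 2 mm. A picture is of the moment at which its call begins: read the wrist's pose just before it. There is no depth.
- bot.finish_job(): hands the job in, once; it reports no verdict.
The state is a dict: "time": time; "q": joint angles; "joint_vel": joint speeds; "joint_torque": joint torques, N m; "tool_pos": TCP position; "tcp_rot": TCP orientation; "wrist_force": force on the tool from outside, world axes, zero at the start; "torque": the same for the moment, N m; "width": opening from 0.0 (shut) to 1.0 (fully open).
Only numpy, scipy, OpenCV 4.12 (cv2) and the standard library are available. Lean on these libraries where they do the work, as an engineer would, in place of code of your own. Each camera call takes 0.05 s, during which the arm holds its last target.

TASK

The ratchet board holder on the bench is still set for a narrow board. Using only touch, without gripping or lifting anything, press down the raised release end of the rocker on its sliding jaw, then push the jaw back along its bar, away from the fixed jaw, fully home against the end stop. Then press the other end of the rocker down fully so that the ratchet is engaged again, leave the holder clear, and do not disturb the board, capacitor, reel and tape lying around it.

Things in the scene. Friction and masses are not known exactly. Their poses are not given: they have to be found in the camera images.
- holder: Board holder bolted to the bench: grey base 310 x 136 x 12 mm, toothed bar along its middle (top 29 mm up), fixed jaw at the -x end (60 mm high, its face at x = -0.123), low end stop at the +x end (42 mm high, its face at x = 0.133). Origin: centre of the underside. x runs along the bar from fixed jaw to end stop (opening way), to the robot's right give or take 30 degrees; z up.
- jaw_face (a point): Centre of the sliding jaw's flat face that looks at the fixed jaw, 46 mm above the bench; push here. Face: 110 mm wide, 32 to 60 mm above the bench. The jaw is an aluminium block, 88 mm along the bar behind this face, top 58 mm up. 60 to 125 mm are free between it and the fixed jaw at the start. Axes as the holder's: +x is the way to push.
- jaw (a joint): Position of the sliding jaw along the bar in m; grows as it opens: 0.105 is fully home against the end stop, 0 to 0.06 at the start. Slides with about 4 N of friction and stays where left. With the ratchet engaged it opens by at most one tooth (14 mm), then blocks.
- rocker (a joint): Tilt in rad of the black rocker (68 mm along the bar, 40 mm wide) on top of the sliding jaw, pivot 52 mm behind the pushing face, 64 mm above the bench. 0 = lock end fully down, ratchet engaged (start); 0.28 = release end fully down, ratchet free. Firm stops; stays where left. About 4 N at 25 mm from the pivot releases it, 2 N locks it.
- release_pad (a point): Middle of the top face of the rocker's release end, the end nearer the end stop, 24 mm from the pivot. Raised to about 75 mm above the bench while locked; fully pressed its face (34 x 40 mm) lies level, 68 mm above the bench. The point moves with the rocker.
- lock_pad (a point): Middle of the top face of the rocker's lock end, the end nearer the fixed jaw, 24 mm from the pivot. Level, 68 mm above the bench while locked; it rises to about 75 mm when the release end is pressed. The point moves with the rocker.
- next_board: Large green circuit board, 100 x 150 mm, 38 mm high over its components, lying loose on the bench beyond the holder. Origin at the centre of its underside. Leave it alone.
- capacitor: Brown electrolytic capacitor 25 mm across and 36 mm high, standing loose on end between robot and holder. Origin at the centre of its underside. Leave it alone.
- wick_reel: Small yellow reel of desoldering braid, 36 mm across and 12 mm high, lying loose between robot and holder. Origin at the centre of its underside. Leave it alone.
- tape: Black roll of insulating tape, 62 mm across and 18 mm high, lying loose beside the fixed-jaw end. Origin at the centre of its underside. Leave it alone.

How it is judged:
By the outcome, as a careful person would: the job done as asked, in the order asked, and still so for the second after the job is handed in, with the robot touching nothing.
It also fails if it takes over 40 s, if anything falls off the work surface, if the arm or the gripper's body presses on something with over 40 N, if the wrist force passes 120 N, or if a joint passes its speed limit or range.

## Working session

There is one attempt and no reset: what is moved stays moved. The work goes in short steps, Python scripts to look and compute and a tool call to move; the robot and the scene stay as the last step left them, time stands still between calls to the robot, and variables do not carry over. Pictures are saved under pics/ and viewed, and the job is handed in when it is done.

Besides the shell and the picture viewer there is one more tool, called after ">>>" as name(argument=value, ...) on one line, values as JSON. arm_command: Moves the arm, as the interface text tells. Its arguments: {"type":"object","properties":{"steps":{"type":"array","items":{"type":"number"}},"squeeze":{"type":"number"}},"required":["steps"]}

```bash
mkdir -p pics; python3 - <<'E'
from workcell import bot
import cv2, numpy as np, pickle
s=bot.read_state(); print({k:np.round(v,3) for k,v in s.items()})
d={}
for n in ["scene","top","wrist"]:
    c=bot.read_camera(n); d[n]=c
    cv2.imwrite(f"pics/{n}0.png",c["img"][:,:,::-1])
    print(n,np.round(c["camera_matrix"],1).tolist(),np.round(c.get("pose",c.get("T_tool_cam")),3).tolist())
pickle.dump(d,open("cams.pkl","wb"))
E
```

```text
{'time': np.float64(0.0), 'q': array([-1.205,  0.265,  1.605,  0.   ,  1.274, -0.037]), 'joint_vel': array([ 0.   , -0.001, -0.001,  0.001, -0.   ,  0.   ]), 'joint_torque': array([ 1.0000e-03, -5.1511e+01, -3.6732e+01,  0.0000e+00,  1.3000e-02,
       -0.0000e+00]), 'tool_pos': array([ 0.264, -0.62 ,  0.244]), 'tcp_rot': array([-2.62 ,  1.731,  0.003]), 'wrist_force': array([ 0.203, -0.201, -0.02 ]), 'torque': array([ 0.   , -0.008, -0.03 ]), 'width': np.float64(1.002)}
scene [[495.4, 0.0, 319.1], [0.0, 495.4, 237.5], [0.0, 0.0, 1.0]] [[-0.839, -0.261, 0.477, 0.133], [-0.544, 0.407, -0.734, 0.77], [-0.002, -0.876, -0.483, 0.493], [0.0, 0.0, 0.0, 1.0]]
top [[594.8, 0.0, 311.7], [0.0, 594.8, 238.3], [0.0, 0.0, 1.0]] [[0.02, -0.987, 0.161, 0.396], [-1.0, -0.022, -0.013, 0.141], [0.016, -0.161, -0.987, 1.101], [0.0, 0.0, 0.0, 1.0]]
wrist [[426.2, 0.0, 319.9], [0.0, 426.2, 244.9], [0.0, 0.0, 1.0]] [[1.0, 0.0, 0.001, -0.002], [-0.001, 0.949, 0.316, -0.081], [-0.001, -0.316, 0.949, -0.129], [0.0, 0.0, 0.0, 1.0]]
```

View pics/top0.png

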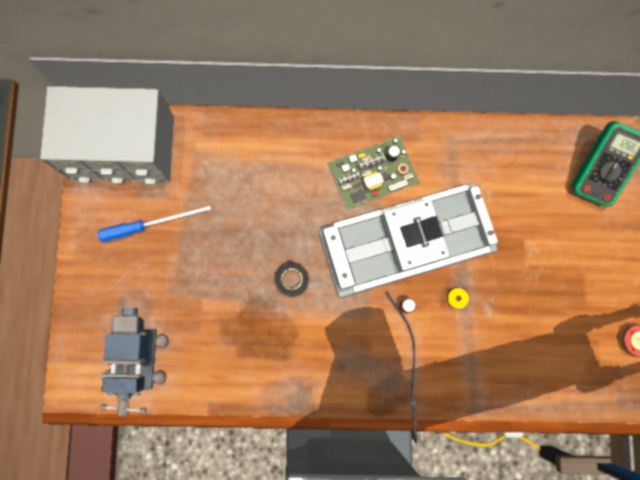

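View pics/scene0.png

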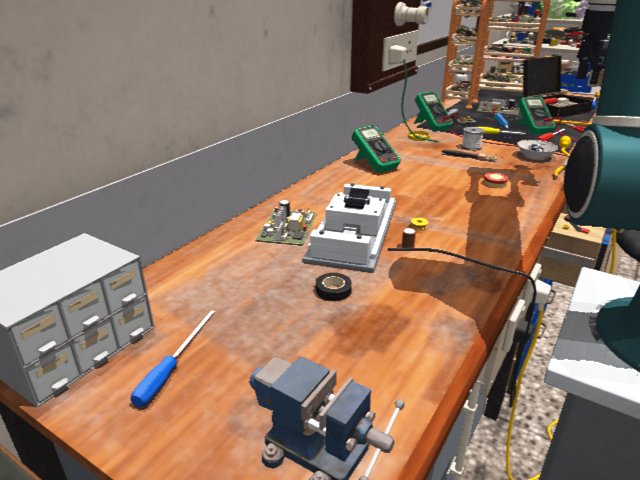

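The top view shows the holder, with the fixed jaw near (337,258), the sliding jaw spanning about 385–450, the rocker at (421,232) and the end stop near (483,210). The board at (373,172), capacitor (408,305), reel (458,298) and tape (291,279) lie around it. I'll zoom in to measure.

```bash
python3 - <<'E'
import cv2,pickle
d=pickle.load(open("cams.pkl","rb"))
im=d["top"]["img"][:,:,::-1]
c=im[175:305,310:510]; cv2.imwrite("pics/topz.png",cv2.resize(c,None,fx=4,fy=4,interpolation=cv2.INTER_CUBIC))
im=d["scene"]["img"][:,:,::-1]
c=im[175:275,295:405]; cv2.imwrite("pics/scz.png",cv2.resize(c,None,fx=6,fy=6,interpolation=cv2.INTER_CUBIC))
E
```

```text
(no output)
```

View pics/topz.png

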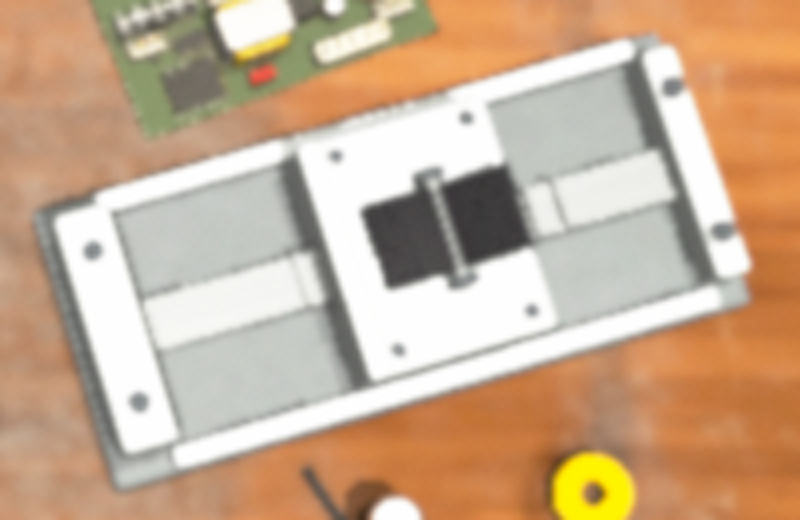

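View pics/scz.png

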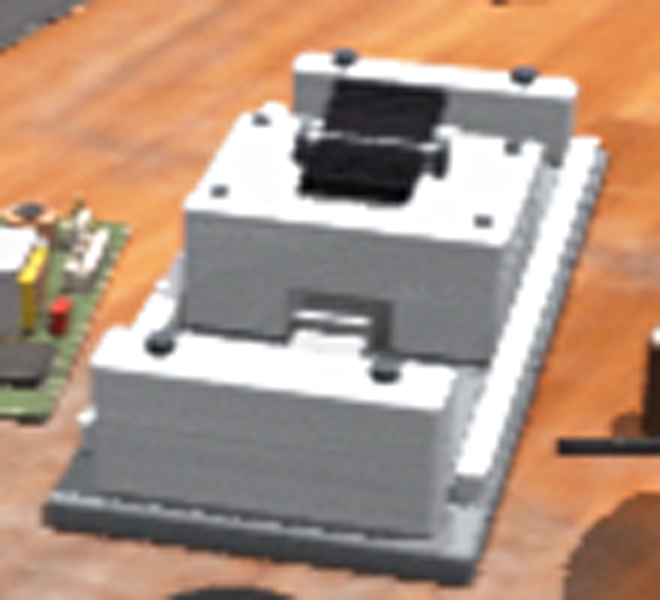

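View pics/wrist0.png

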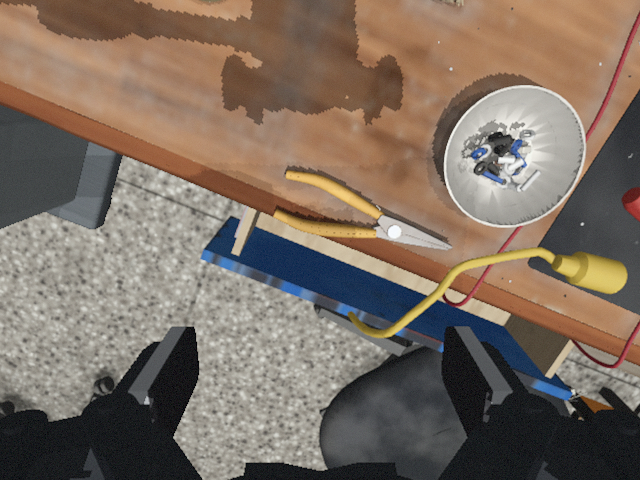

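```bash
cat > h.py <<'E'
import numpy as np,pickle,cv2
from scipy.optimize import least_squares
d=pickle.load(open("cams.pkl","rb"))
def proj(c,P):
    T=np.linalg.inv(c["pose"]); p=(T[:3,:3]@np.atleast_2d(P).T).T+T[:3,3]
    u=(c["camera_matrix"]@p.T).T; return u[:,:2]/u[:,2:]
def H(P,h):
    c,s=np.cos(h[2]),np.sin(h[2]); P=np.atleast_2d(P)
    return np.c_[h[0]+c*P[:,0]-s*P[:,1],h[1]+s*P[:,0]+c*P[:,1],P[:,2]]
E
cat > fit.py <<'E'
from h import *
tz=lambda u,v:np.array([310+(u+.5)/4-.5,175+(v+.5)/4-.5])
sz=lambda u,v:np.array([295+(u+.5)/6-.5,175+(v+.5)/6-.5])
# (cam, holder pt (x rel jaw face if flag), pixel)
obs=[("top",(-.155,.068,.012),0,tz(36,213)),("top",(-.155,-.068,.012),0,tz(116,490)),("top",(.155,-.068,.012),0,tz(750,298)),
("top",(.155,.068,.012),0,tz(655,36)),("scene",(-.155,.068,.012),0,sz(48,497)),("scene",(-.155,-.068,.012),0,sz(472,558)),
("top",(0,.055,.058),1,tz(297,148)),("top",(0,-.055,.058),1,tz(372,381)),("top",(.088,.055,.058),1,tz(488,98)),("top",(.088,-.055,.058),1,tz(557,323)),
("scene",(0,.055,.058),1,sz(185,208)),("scene",(0,-.055,.058),1,sz(503,246))]
def f(p):
    return np.concatenate([proj(d[c],H(np.array(P)+[p[3]*j,0,0],p))[0]-px for c,P,j,px in obs])
best=None
for y0 in (-1.57,-1.2,-1.9):
    r=least_squares(f,[.4,0,y0,-.03],loss="soft_l1"); 
    if best is None or r.cost<best.cost:best=r
p=best.x; print(np.round(p,4),np.degrees(p[2]),best.cost); print(np.round(f(p).reshape(-1,2),1).tolist())
print("jaw q",p[3]-.045+.105)
pickle.dump(p,open("hold.pkl","wb"))
for n,P in dict(face=(p[3],0,.046),release=(p[3]+.076,0,.075),lock=(p[3]+.028,0,.068),piv=(p[3]+.052,0,.064),fj=(-.123,0,.06)).items(): print(n,np.round(H(P,p)[0],4))
for cn in("top","scene"):
    im=d[cn]["img"][:,:,::-1].copy()
    b=[(x,y,.012) for x,y in((-.155,.068),(-.155,-.068),(.155,-.068),(.155,.068))]
    j=[(p[3]+x,y,.058) for x,y in((0,.055),(0,-.055),(.088,-.055),(.088,.055))]
    k=[(p[3]+.052+x,y,.068+.28*max(0,x)) for x,y in((-.034,.02),(-.034,-.02),(.034,-.02),(.034,.02))]
    fx=[(-.123,.055,.06),(-.123,-.055,.06)]; st=[(.133,.055,.042),(.133,-.055,.042)]
    for L,col in((b,(0,0,255)),(j,(255,0,0)),(k,(0,255,0)),(fx,(255,0,255)),(st,(255,0,255))):
        q=proj(d[cn],H(np.array(L),p)); s=4
        if cn=="top":q=(q-[310,175]+.5)*4
        else:q=(q-[295,175]+.5)*6
        if L is b: big=cv2.resize(im[175:305,310:510] if cn=="top" else im[175:275,295:405],None,fx=4 if cn=="top" else 6,fy=4 if cn=="top" else 6)
        cv2.polylines(big,[q.astype(int)],len(L)>2,col,1)
    cv2.imwrite(f"pics/ov_{cn}.png",big)
E
python3 fit.py
```

```text
[ 0.577  -0.0507 -1.2645 -0.035 ] -72.45046956615577 6.578368335008818
[[-1.8, -0.4], [-0.6, 0.7], [0.4, 1.5], [0.4, -1.3], [-0.2, -0.9], [0.7, -0.9], [-0.2, -0.3], [-0.2, 0.0], [-1.5, -1.2], [0.6, 0.6], [-0.0, -0.7], [0.7, -0.8]]
jaw q 0.025021245327511654
face [ 0.5664 -0.0173  0.046 ]
release [ 0.5893 -0.0898  0.075 ]
lock [ 0.5749 -0.044   0.068 ]
piv [ 0.5821 -0.0669  0.064 ]
fj [0.5399 0.0666 0.06  ]
```

View pics/ov_top.png

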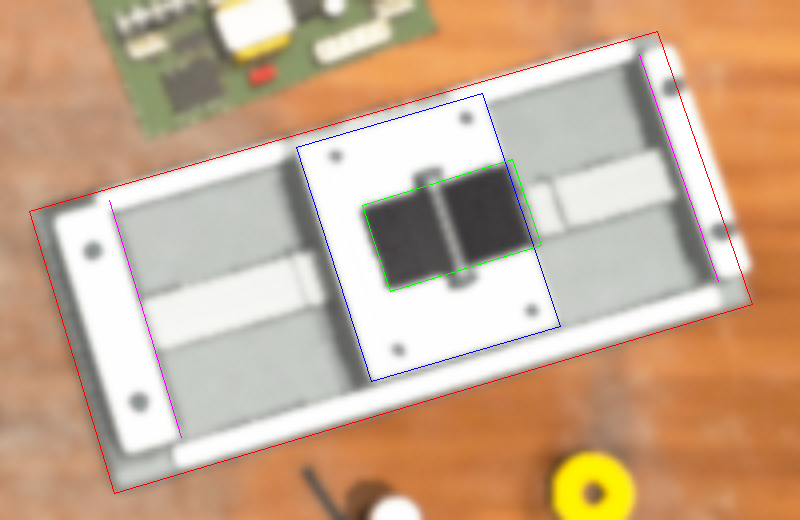

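View pics/ov_scene.png

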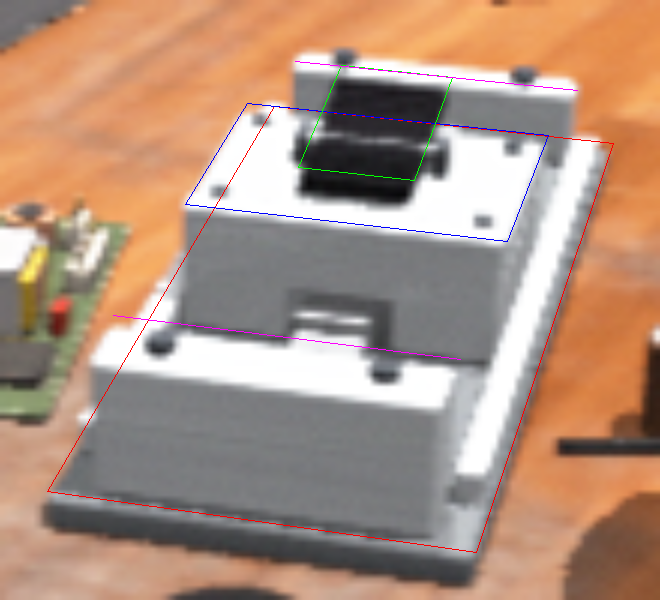

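The model overlay matches to about 2 mm and puts the jaw at q≈0.025. I'll use the shut fingers as a poker, with tool x across the bar and tool y along it toward the end stop. First I turn about −84.5° about tool z while closing the fingers.

>>> arm_command(steps=[0,0,0,0,0,-1,0,0,0,0,0,0,-1,0,0,0,0,0,0,-1,0,0,0,0,0,0,-1,0,0,0,0,0,0,-1,0,0,0,0,0,0,-1,0,0,0,0,0,0,-1,0,0,0,0,0,0,-1,0,0,0,0,0,0,-1,0,0,0,0,0,0,-1,0], squeeze=30)

```text
time: 1.4
tool_pos: [0.2645, -0.6207, 0.2447]
tcp_rot: [-3.135, 0.184, 0.001]
wrist_force: [0.4, -0.7, -0.1]
width: -0.001
```

>>> arm_command(steps=[0,0,0,0,0,-1,0,0,0,0,0,0,-1,0,0,0,0,0,0,-1,0,0,0,0,0,0,-1,0,0,0,0,0,0,0,0,0,0,0,0,0,0,0])

```text
time: 2.15
tool_pos: [0.2645, -0.6208, 0.245]
tcp_rot: [-3.107, -0.464, 0.0]
wrist_force: [-0.1, 0.0, 0.0]
width: 0.0
```

```bash
cat > where.py <<'E'
from h import *
from workcell import bot
from scipy.spatial.transform import Rotation as R
import sys
p=pickle.load(open("hold.pkl","rb"))
s=bot.read_state(); M=R.from_rotvec(s["tcp_rot"]).as_matrix(); t=np.array(s["tool_pos"])
c,sn=np.cos(p[2]),np.sin(p[2]); Rh=np.array([[c,-sn,0],[sn,c,0],[0,0,1]])
th=Rh.T@(t-[p[0],p[1],0])
print("t",round(float(s["time"]),2),"TCP",np.round(t,4),"holder frame",np.round(th,4),"tip z",round(t[2]-.014,4),"F(holder)",np.round(Rh.T@s["wrist_force"],2),"w",round(float(s["width"]),3))
print("tool x,y,z in holder",np.round((Rh.T@M).T,3).tolist())
E=M.T@Rh@np.array([[0,1,0],[1,0,0],[0,0,-1.]]).T
print("turn needed units",np.round(np.degrees(R.from_matrix(E).as_rotvec())/6,3))
if len(sys.argv)>3:
    g=np.array([float(a) for a in sys.argv[1:4]]); print("shift to goal (tool units)",np.round(M.T@Rh@(g-th)/.03,2))
E
python3 where.py .041 0 .16
```

```text
t 2.15 TCP [ 0.2645 -0.6208  0.245 ] holder frame [ 0.4494 -0.4698  0.245 ] tip z 0.231 F(holder) [-0.04 -0.06  0.04] w 0.0
tool x,y,z in holder [[0.01, 1.0, -0.0], [1.0, -0.01, -0.001], [-0.001, -0.0, -1.0]]
turn needed units [-0.005  0.    -0.094]
shift to goal (tool units) [ 15.52 -13.77   2.84]
```

>>> arm_command(steps=[0.97,-0.86,0,0,0,-0.09,0,0.97,-0.86,0,0,0,0,0,0.97,-0.86,0,0,0,0,0,0.97,-0.86,0,0,0,0,0,0.97,-0.86,0,0,0,0,0,0.97,-0.86,0,0,0,0,0,0.97,-0.86,0,0,0,0,0,0.97,-0.86,0,0,0,0,0,0.97,-0.86,0,0,0,0,0,0.97,-0.86,0,0,0,0,0])

```text
time: 3.4
tool_pos: [0.4647, -0.2861, 0.2455]
tcp_rot: [3.105, 0.479, 0.001]
wrist_force: [0.1, -0.2, -0.5]
width: -0.003
```

```bash
python3 where.py .041 0 .16
```

```text
t 3.4 TCP [ 0.4647 -0.2861  0.2455] holder frame [ 0.1906 -0.178   0.2455] tip z 0.2315 F(holder) [ 0.24 -0.01 -0.46] w -0.003
tool x,y,z in holder [[0.0, 1.0, 0.0], [1.0, -0.0, 0.0], [0.0, 0.0, -1.0]]
turn needed units [ 0.004 -0.003 -0.003]
shift to goal (tool units) [ 5.93 -4.99  2.85]
```

>>> arm_command(steps=[0.9,-0.8,0,0,0,0,0,1,-0.8,0,0,0,0,0,1,-0.8,0,0,0,0,0,1,-0.8,0.5,0,0,0,0,1,-0.9,0.7,0,0,0,0,0.8,-0.8,0.6,0,0,0,0,0,0,0.3,0,0,0,0,0,0,0,0,0,0,0])

```text
time: 4.4
tool_pos: [0.5818, -0.0955, 0.1813]
tcp_rot: [-3.104, -0.481, 0.003]
wrist_force: [-0.8, -0.8, 0.1]
width: -0.0
```

```bash
python3 where.py .041 0 .16; python3 - <<'E'
from workcell import bot
import cv2
for n in ("wrist","scene"):
    cv2.imwrite(f"pics/{n}1.png",bot.read_camera(n)["img"][:,:,::-1])
E
```

```text
t 4.4 TCP [ 0.5818 -0.0955  0.1813] holder frame [ 0.0442 -0.0089  0.1813] tip z 0.1673 F(holder) [ 0.54 -1.06  0.13] w -0.0
tool x,y,z in holder [[-0.001, 1.0, -0.002], [1.0, 0.001, -0.001], [-0.001, -0.002, -1.0]]
turn needed units [-0.005  0.02   0.011]
shift to goal (tool units) [ 0.3  -0.11  0.71]
```

View pics/wrist1.png

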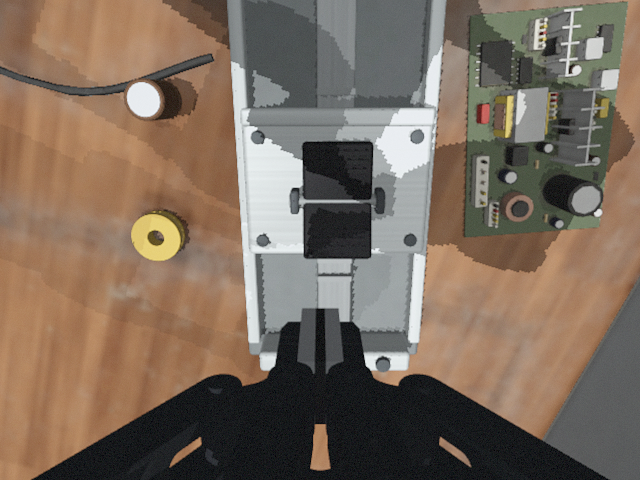

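The wrist view has the rocker's release half at about (337,230), the lock half at (337,170), the jaw block spanning x 243–432, and the fingers at the bottom. I'll check the model against this view.

```bash
cat > wr.py <<'E'
from h import *
from workcell import bot
from scipy.spatial.transform import Rotation as R
import sys
p=pickle.load(open("hold.pkl","rb")); xf=float(sys.argv[1]); th=float(sys.argv[2]); name=sys.argv[3]
s=bot.read_state(); c=bot.read_camera("wrist")
T=np.eye(4);T[:3,:3]=R.from_rotvec(s["tcp_rot"]).as_matrix();T[:3,3]=s["tool_pos"]
cc=dict(c);cc["pose"]=T@c["T_tool_cam"]
im=c["img"][:,:,::-1].copy()
b=[(x,y,.012) for x,y in((-.155,.068),(-.155,-.068),(.155,-.068),(.155,.068))]
j=[(xf+x,y,.058) for x,y in((0,.055),(0,-.055),(.088,-.055),(.088,.055))]
k=[(xf+.052+x,y,.068+.28*max(0,x) if th==0 else .068+.28*max(0,-x)) for x,y in((-.034,.02),(-.034,-.02),(.034,-.02),(.034,.02))]
st=[(.133,.055,.042),(.133,-.055,.042)]
for L,col in((b,(0,0,255)),(j,(255,0,0)),(k,(0,255,0)),(st,(255,0,255))):
    q=proj(cc,H(np.array(L,float),p)); cv2.polylines(im,[np.clip(q,-5000,5000).astype(int)],len(L)>2,col,1)
cv2.imwrite(f"pics/{name}.png",im)
E
python3 wr.py -.035 0 wov1; python3 where.py .041 0 .12
```

```text
t 4.55 TCP [ 0.5828 -0.0964  0.1832] holder frame [ 0.0454 -0.0082  0.1832] tip z 0.1692 F(holder) [-0.01  0.32 -0.11] w 0.002
tool x,y,z in holder [[0.0, 1.0, 0.001], [1.0, -0.0, 0.001], [0.001, 0.001, -1.0]]
turn needed units [ 0.009 -0.01  -0.003]
shift to goal (tool units) [ 0.27 -0.15  2.11]
```

View pics/wov1.png

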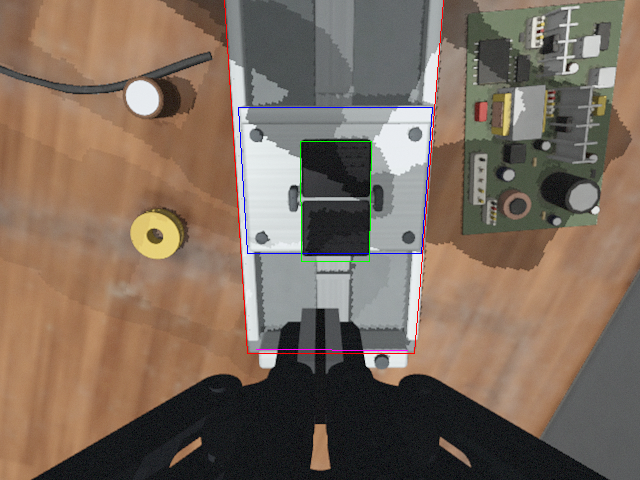

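The overlay agrees within about 2 mm. Moving over the pad and descending to roughly 85 mm tip height.

>>> arm_command(steps=[0.27,-0.2,0.5,0,0,0,0,0,0,0.9,0,0,0,0,0,0,0.9,0,0,0,0,0,0,0.4,0,0,0,0,0,0,0,0,0,0,0,0,0,0,0,0,0,0])

```text
time: 5.3
tool_pos: [0.5895, -0.0873, 0.1023]
tcp_rot: [3.104, 0.481, 0.003]
wrist_force: [0.3, -0.0, -0.2]
width: -0.003
```

```bash
python3 where.py .039 0 .082; python3 wr.py -.035 0 wov2
```

```text
t 5.3 TCP [ 0.5895 -0.0873  0.1023] holder frame [0.0387 0.0009 0.1023] tip z 0.0883 F(holder) [ 0.13  0.26 -0.18] w -0.003
tool x,y,z in holder [[-0.001, 1.0, 0.002], [1.0, 0.001, 0.001], [0.001, 0.002, -1.0]]
turn needed units [ 0.008 -0.016  0.01 ]
shift to goal (tool units) [-0.03  0.01  0.68]
```

View pics/wov2.png

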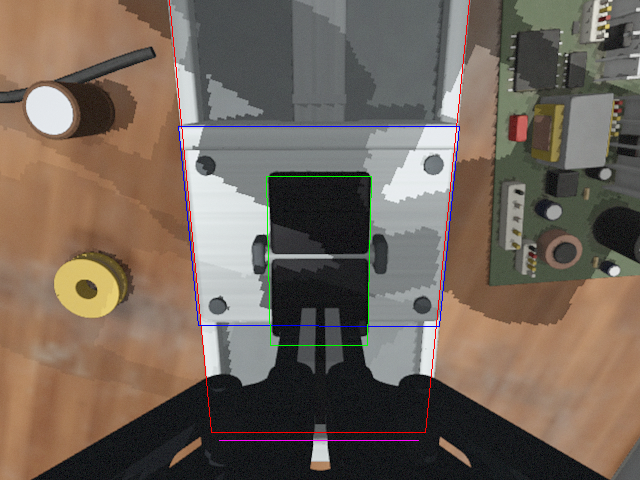

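>>> arm_command(steps=[0,-0.05,0.15,0,0,0,0,0,0,0.1,0,0,0,0,0,0,0.1,0,0,0,0,0,0,0.07,0,0,0,0])

```text
time: 5.85
tool_pos: [0.5883, -0.086, 0.0889]
tcp_rot: [3.104, 0.481, 0.0]
wrist_force: [-1.1, -1.4, 4.3]
width: -0.001
```

```bash
python3 where.py .037 0 .082
```

```text
t 5.85 TCP [ 0.5883 -0.086   0.0889] holder frame [0.0371 0.0001 0.0889] tip z 0.0749 F(holder) [ 1.05 -1.49  4.31] w -0.001
tool x,y,z in holder [[-0.001, 1.0, 0.0], [1.0, 0.001, 0.001], [0.001, 0.0, -1.0]]
turn needed units [ 0.005 -0.001  0.013]
shift to goal (tool units) [-0.   -0.    0.23]
```

Contact shows at a tip height of about 75 mm (4.3 N), as expected. Pressing on in small steps.

>>> arm_command(steps=[0,0,0.08,0,0,0,0,0,0,0.08,0,0,0,0,0,0,0.06,0,0,0,0,0,0,0,0,0,0,0])

```text
time: 6.35
tool_pos: [0.5888, -0.0863, 0.0825]
tcp_rot: [3.104, 0.481, 0.002]
wrist_force: [0.7, -2.5, 3.9]
width: -0.002
```

```bash
python3 where.py .037 0 .082
```

```text
t 6.35 TCP [ 0.5888 -0.0863  0.0825] holder frame [0.0375 0.0006 0.0825] tip z 0.0685 F(holder) [ 2.62 -0.05  3.89] w -0.002
tool x,y,z in holder [[-0.001, 1.0, 0.001], [1.0, 0.001, 0.001], [0.001, 0.001, -1.0]]
turn needed units [ 0.012 -0.012  0.011]
shift to goal (tool units) [-0.02 -0.02  0.02]
```

>>> arm_command(steps=[0,0,0.03,0,0,0,0,0,0,0.03,0,0,0,0,0,0,0,0,0,0,0])

```text
time: 6.72
tool_pos: [0.5889, -0.0864, 0.0819]
tcp_rot: [3.103, 0.481, 0.002]
wrist_force: [-1.9, -3.7, 11.0]
width: 0.004
```

```bash
python3 where.py .037 0 .082; python3 wr.py -.035 1 wov3
```

```text
t 6.72 TCP [ 0.5889 -0.0864  0.0819] holder frame [0.0376 0.0007 0.0819] tip z 0.0679 F(holder) [ 3.01 -2.91 11.02] w 0.004
tool x,y,z in holder [[-0.001, 1.0, 0.001], [1.0, 0.001, 0.002], [0.002, 0.001, -1.0]]
turn needed units [ 0.015 -0.012  0.013]
shift to goal (tool units) [-0.02 -0.02 -0.  ]
```

View pics/wov3.png

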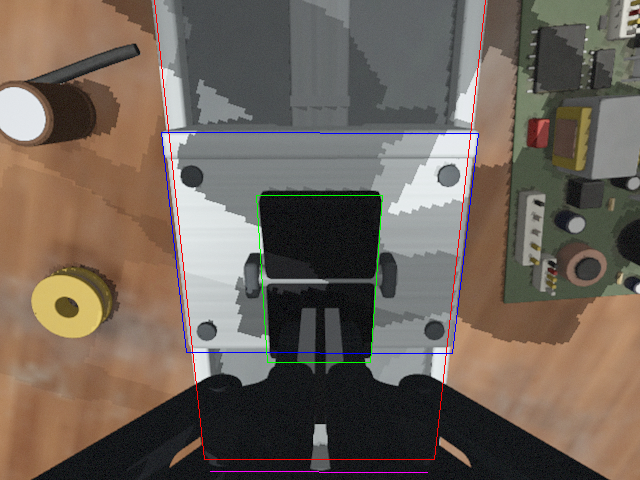

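The force is 11 N with the tip at 68 mm, so the release stop is reached. A touch more to be sure, then I lift and move back over the gap.

>>> arm_command(steps=[0,0,0.04,0,0,0,0,0,0,0,0,0,0,0])

```text
time: 7.02
tool_pos: [0.589, -0.0864, 0.0817]
tcp_rot: [3.103, 0.481, 0.002]
wrist_force: [-4.7, -3.5, 16.7]
width: -0.004
```

>>> arm_command(steps=[0,0,-0.4,0,0,0,0,0,0,-1,0,0,0,0,0,0,-0.5,0,0,0,0,0,-0.9,0,0,0,0,0,0,-0.9,0,0,0,0,0,0,-0.9,0,0,0,0,0,0,-0.8,0,0,0,0,0,0,0,0,0,0,0,0,0,0,0,0,0,0,0])

```text
time: 8.15
tool_pos: [0.5563, 0.0142, 0.1358]
tcp_rot: [3.104, 0.482, -0.001]
wrist_force: [0.0, -0.5, 0.5]
width: -0.001
```

```bash
python3 where.py -.067 0 .056; python3 wr.py -.035 1 wov4;python3 - <<'E'
from workcell import bot
import cv2
im=bot.read_camera("scene")["img"][:,:,::-1][150:300,270:450]; cv2.imwrite("pics/sc4.png",cv2.resize(im,None,fx=4,fy=4,interpolation=cv2.INTER_CUBIC))
E
```

```text
t 8.15 TCP [0.5563 0.0142 0.1358] holder frame [-0.0681 -0.0002  0.1358] tip z 0.1218 F(holder) [ 0.47 -0.14  0.45] w -0.001
tool x,y,z in holder [[-0.002, 1.0, -0.0], [1.0, 0.002, 0.0], [0.0, -0.0, -1.0]]
turn needed units [0.    0.003 0.016]
shift to goal (tool units) [0.01 0.04 2.66]
```

View pics/sc4.png

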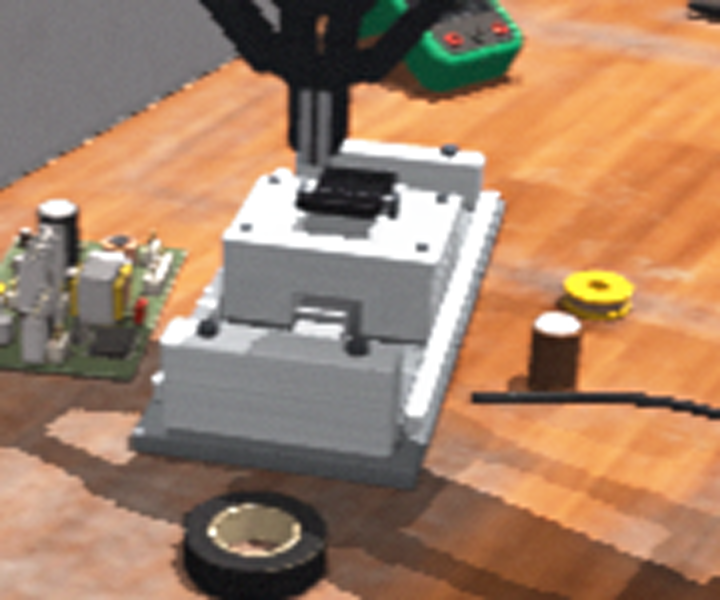

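View pics/wov4.png

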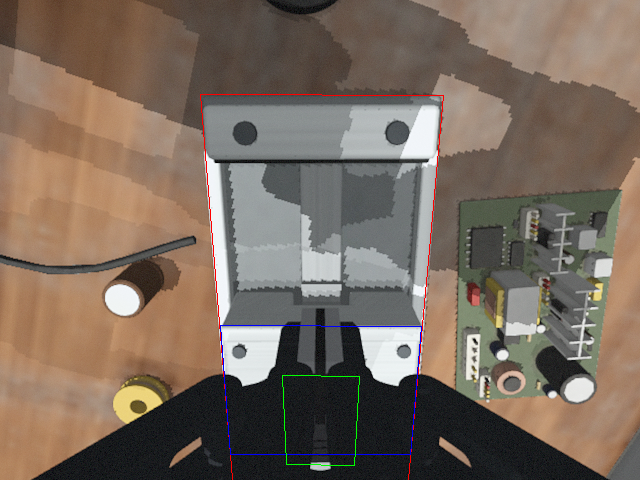

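The scene view shows the rocker's near (lock) end now raised, so the ratchet is released. The wrist view shows the gap clear below the fingers. Descending to about 42 mm tip height.

>>> arm_command(steps=[0,0,0.6,0,0,0,0,0,0,0.8,0,0,0,0,0,0,0.8,0,0,0,0,0,0,0.45,0,0,0,0,0,0,0,0,0,0,0,0,0,0,0,0,0,0])

```text
time: 9.0
tool_pos: [0.557, 0.0142, 0.0571]
tcp_rot: [3.104, 0.481, 0.002]
wrist_force: [0.5, -0.1, 0.5]
width: 0.001
```

>>> arm_command(steps=[0,0.25,0,0,0,0,0,0,0.2,0,0,0,0,0,0,0.15,0,0,0,0,0,0,0.1,0,0,0,0,0])

```text
time: 9.5
tool_pos: [0.5629, -0.0061, 0.0568]
tcp_rot: [3.105, 0.48, 0.001]
wrist_force: [-0.2, -0.3, -1.5]
width: -0.002
```

```bash
python3 where.py .034 0 .056
```

```text
t 9.5 TCP [ 0.5629 -0.0061  0.0568] holder frame [-0.0467  0.      0.0568] tip z 0.0428 F(holder) [ 0.18 -0.26 -1.45] w -0.002
tool x,y,z in holder [[-0.001, 1.0, 0.0], [1.0, 0.001, 0.0], [0.0, 0.0, -1.0]]
turn needed units [ 0.001 -0.003  0.007]
shift to goal (tool units) [-0.    2.69  0.03]
```

>>> arm_command(steps=[0,0.1,0,0,0,0,0,0,0.1,0,0,0,0,0,0,0.15,0,0,0,0,0,0,0.15,0,0,0,0,0])

```text
time: 10.0
tool_pos: [0.5673, -0.0199, 0.0567]
tcp_rot: [-3.104, -0.481, 0.0]
wrist_force: [-1.9, 4.6, 3.1]
width: 0.0
```

>>> arm_command(steps=[0,0.15,0,0,0,0,0,0,0.15,0,0,0,0,0,0,0.15,0,0,0,0,0,0,0.15,0,0,0,0,0])

```text
time: 10.5
tool_pos: [0.5729, -0.0375, 0.0567]
tcp_rot: [3.105, 0.481, 0.0]
wrist_force: [-1.2, 4.6, 2.8]
width: 0.002
```

```bash
python3 where.py .034 0 .056
```

```text
t 10.5 TCP [ 0.5729 -0.0375  0.0567] holder frame [-0.0139  0.0001  0.0567] tip z 0.0427 F(holder) [-4.71  0.19  2.8 ] w 0.002
tool x,y,z in holder [[-0.001, 1.0, 0.0], [1.0, 0.001, 0.0], [0.0, 0.0, -1.0]]
turn needed units [ 0.001 -0.002  0.011]
shift to goal (tool units) [-0.    1.6   0.02]
```

The jaw slides freely at about 4.7 N and is already past one tooth, so the release worked. Continuing, slowing near the stop.

>>> arm_command(steps=[0,0.18,0,0,0,0,0,0,0.18,0,0,0,0,0,0,0.18,0,0,0,0,0,0,0.18,0,0,0,0,0,0,0.18,0,0,0,0,0,0,0.15,0,0,0,0,0,0,0.1,0,0,0,0,0,0,0.1,0,0,0,0,0])

```text
time: 11.5
tool_pos: [0.5842, -0.073, 0.0566]
tcp_rot: [-3.105, -0.481, -0.0]
wrist_force: [0.5, 4.5, 2.6]
width: 0.0
```

```bash
python3 where.py .034 0 .056
```

```text
t 11.5 TCP [ 0.5842 -0.073   0.0566] holder frame [0.0235 0.0002 0.0566] tip z 0.0426 F(holder) [-4.16  1.81  2.57] w 0.0
tool x,y,z in holder [[-0.001, 1.0, 0.0], [1.0, 0.001, 0.0], [0.0, 0.0, -1.0]]
turn needed units [ 0.    -0.003  0.011]
shift to goal (tool units) [-0.01  0.35  0.02]
```

>>> arm_command(steps=[0,0.1,0,0,0,0,0,0,0.08,0,0,0,0,0,0,0.06,0,0,0,0,0,0,0.04,0,0,0,0,0])

```text
time: 12.0
tool_pos: [0.5867, -0.0809, 0.0566]
tcp_rot: [3.105, 0.481, 0.0]
wrist_force: [0.2, 4.0, 1.7]
width: -0.001
```

```bash
python3 where.py .034 0 .056
```

```text
t 12.0 TCP [ 0.5867 -0.0809  0.0566] holder frame [0.0318 0.0002 0.0566] tip z 0.0426 F(holder) [-3.72  1.39  1.67] w -0.001
tool x,y,z in holder [[-0.001, 1.0, 0.0], [1.0, 0.001, 0.0], [0.0, 0.0, -1.0]]
turn needed units [ 0.001 -0.002  0.011]
shift to goal (tool units) [-0.01  0.07  0.02]
```

>>> arm_command(steps=[0,0.04,0,0,0,0,0,0,0.04,0,0,0,0,0,0,0.04,0,0,0,0,0])

```text
time: 12.38
tool_pos: [0.5877, -0.0843, 0.0566]
tcp_rot: [-3.104, -0.481, -0.0]
wrist_force: [1.8, 5.4, 1.4]
width: 0.0
```

>>> arm_command(steps=[0,0.03,0,0,0,0,0,0,0.03,0,0,0,0,0])

```text
time: 12.62
tool_pos: [0.5878, -0.0844, 0.0566]
tcp_rot: [-3.102, -0.479, 0.001]
wrist_force: [-0.2, 13.1, 4.6]
width: -0.004
```

```bash
python3 where.py .034 0 .056
```

```text
t 12.62 TCP [ 0.5878 -0.0844  0.0566] holder frame [0.0354 0.0001 0.0566] tip z 0.0426 F(holder) [-12.56   3.8    4.65] w -0.004
tool x,y,z in holder [[-0.0, 1.0, -0.0], [1.0, 0.0, -0.003], [-0.003, -0.0, -1.0]]
turn needed units [-0.03   0.002  0.003]
shift to goal (tool units) [-0.   -0.05  0.02]
```

It stopped at 0.0354 (model: 0.034) and the force jumped to 12.6 N, so this is the end stop. I'll firm it up a little, back off and lift.

>>> arm_command(steps=[0,0.03,0,0,0,0,0,0,0,0,0,0,0,0])

```text
time: 12.88
tool_pos: [0.5878, -0.0844, 0.0566]
tcp_rot: [-3.101, -0.479, 0.002]
wrist_force: [0.4, 13.0, 5.5]
width: -0.001
```

>>> arm_command(steps=[0,-0.3,0,0,0,0,0,0,-0.6,0,0,0,0,0,0,-0.3,-0.5,0,0,0,0,0,0,-1,0,0,0,0,0,0,-1,0,0,0,0,0,0,-0.3,0,0,0,0,0,0,0,0,0,0,0])

```text
time: 13.75
tool_pos: [0.578, -0.0526, 0.1415]
tcp_rot: [3.104, 0.481, 0.003]
wrist_force: [0.7, 0.7, 0.4]
width: -0.003
```

```bash
python3 where.py .073 0 .12; python3 wr.py .045 1 wov5
```

```text
t 13.75 TCP [ 0.578  -0.0526  0.1415] holder frame [0.0021 0.0004 0.1415] tip z 0.1275 F(holder) [-0.46  0.85  0.36] w -0.003
tool x,y,z in holder [[-0.001, 1.0, 0.002], [1.0, 0.001, 0.001], [0.001, 0.002, -1.0]]
turn needed units [ 0.01  -0.015  0.013]
shift to goal (tool units) [-0.02  2.36  0.72]
```

View pics/wov5.png

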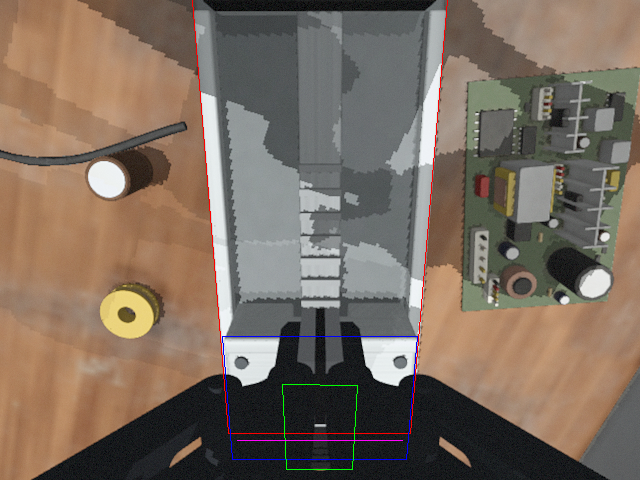

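The jaw's front edge matches the fully-home prediction. Moving over the lock pad.

>>> arm_command(steps=[0,0.7,0,0,0,0,0,0,0.9,0,0,0,0,0,0,0.7,0.3,0,0,0,0,0,0,0.6,0,0,0,0,0,0,0.4,0,0,0,0,0,0,0,0,0,0,0,0,0,0,0,0,0,0])

```text
time: 14.68
tool_pos: [0.5984, -0.1177, 0.1015]
tcp_rot: [-3.104, -0.482, 0.0]
wrist_force: [0.1, 0.4, -0.1]
width: 0.005
```

```bash
python3 where.py .071 0 .089; python3 wr.py .045 1 wov6
```

```text
t 14.68 TCP [ 0.5984 -0.1177  0.1015] holder frame [0.0703 0.0002 0.1015] tip z 0.0875 F(holder) [-0.39  0.25 -0.08] w 0.005
tool x,y,z in holder [[-0.002, 1.0, -0.0], [1.0, 0.002, -0.0], [-0.0, -0.0, -1.0]]
turn needed units [-0.002  0.002  0.019]
shift to goal (tool units) [-0.01  0.02  0.42]
```

View pics/wov6.png

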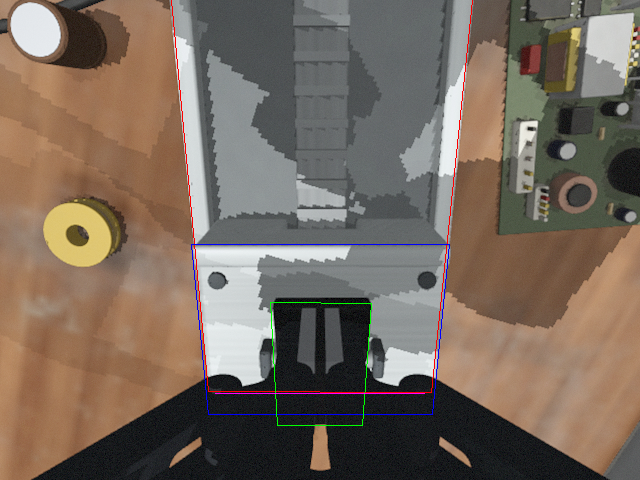

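The fingers at (322,335) sit over the lock half of the rocker (far edge y≈298, pivot y≈357). Pressing down.

>>> arm_command(steps=[0,0,0.15,0,0,0,0,0,0,0.15,0,0,0,0,0,0,0.1,0,0,0,0,0,0,0.1,0,0,0,0])

```text
time: 15.22
tool_pos: [0.5984, -0.118, 0.0866]
tcp_rot: [-3.104, -0.481, 0.0]
wrist_force: [-0.7, 2.0, 3.0]
width: -0.002
```

>>> arm_command(steps=[0,0,0.07,0,0,0,0,0,0,0.07,0,0,0,0,0,0,0.04,0,0,0,0,0,0,0,0,0,0,0])

```text
time: 15.72
tool_pos: [0.5985, -0.1181, 0.0819]
tcp_rot: [-3.104, -0.481, -0.0]
wrist_force: [-2.5, 3.4, 6.5]
width: -0.002
```

```bash
python3 where.py .071 0 .082
```

```text
t 15.72 TCP [ 0.5985 -0.1181  0.0819] holder frame [0.0708 0.0002 0.0819] tip z 0.0679 F(holder) [-3.96 -1.32  6.53] w -0.002
tool x,y,z in holder [[-0.001, 1.0, 0.0], [1.0, 0.001, -0.0], [-0.0, 0.0, -1.0]]
turn needed units [-0.003 -0.001  0.01 ]
shift to goal (tool units) [-0.01  0.01 -0.  ]
```

>>> arm_command(steps=[0,0,0.04,0,0,0,0,0,0,0.03,0,0,0,0,0,0,0,0,0,0,0])

```text
time: 16.1
tool_pos: [0.5987, -0.1181, 0.0817]
tcp_rot: [-3.104, -0.481, -0.0]
wrist_force: [-6.6, 4.4, 15.3]
width: -0.004
```

```bash
python3 where.py .071 0 .082
```

```text
t 16.1 TCP [ 0.5987 -0.1181  0.0817] holder frame [0.0708 0.0004 0.0817] tip z 0.0677 F(holder) [-6.17 -5.02 15.3 ] w -0.004
tool x,y,z in holder [[-0.001, 1.0, 0.0], [1.0, 0.001, -0.0], [-0.0, 0.0, -1.0]]
turn needed units [-0.003 -0.002  0.011]
shift to goal (tool units) [-0.01  0.01 -0.01]
```

At 15 N the tip holds at 67.7 mm, so the lock stop is reached. The sideways reaction pushes the jaw toward the stop, so it can't creep back. Lifting straight up and moving off.

>>> arm_command(steps=[0,0,-0.3,0,0,0,0,0,0,-0.9,0,0,0,0,0,0,-1,0,0,0,0,0,0,-1,0,0,0,0,0,0,-1,0,0,0,0,0,0.7,-0.5,0,0,0,0,0,0.9,0,0,0,0,0,0,0.7,0,0,0,0,0,0,0,0,0,0,0,0,0,0,0,0,0,0,0])

```text
time: 17.35
tool_pos: [0.6186, -0.184, 0.2186]
tcp_rot: [-3.103, -0.48, 0.003]
wrist_force: [0.5, -0.6, -0.1]
width: 0.001
```

```bash
python3 where.py; python3 wr.py .045 0 wov7;python3 - <<'E'
from workcell import bot
import cv2
im=bot.read_camera("scene")["img"][:,:,::-1][150:300,240:440]; cv2.imwrite("pics/sc7.png",cv2.resize(im,None,fx=4,fy=4,interpolation=cv2.INTER_CUBIC))
E
```

```text
t 17.35 TCP [ 0.6186 -0.184   0.2186] holder frame [ 0.1396 -0.0005  0.2186] tip z 0.2046 F(holder) [ 0.69  0.26 -0.11] w 0.001
tool x,y,z in holder [[-0.0, 1.0, -0.002], [1.0, 0.0, -0.002], [-0.002, -0.002, -1.0]]
turn needed units [-0.018  0.018  0.004]
```

View pics/sc7.png

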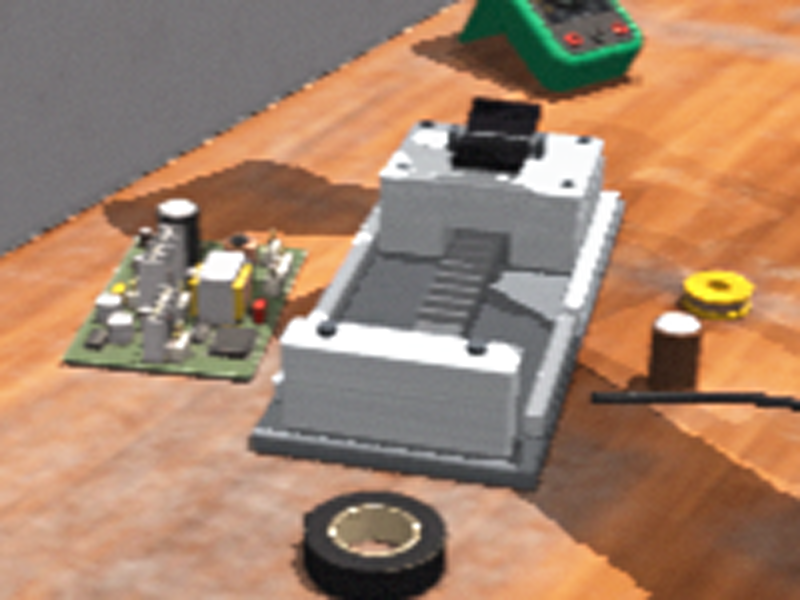

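View pics/wov7.png

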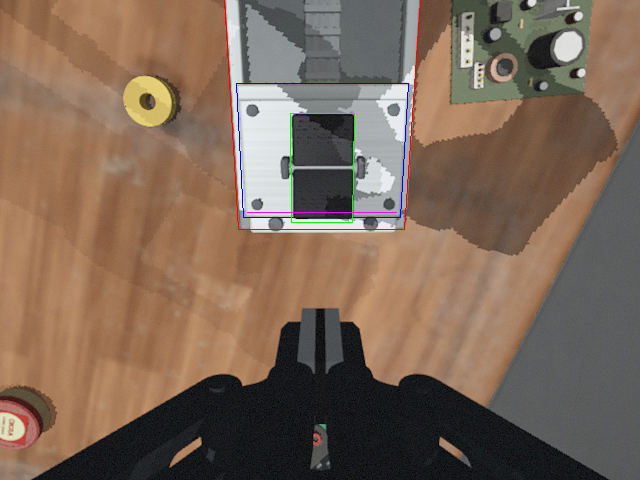

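The jaw sits against the end stop and the rocker's lock end is down with the release end raised. I'll zoom in on the stop contact and compare the loose items with the start pictures.

```bash
python3 - <<'E'
from workcell import bot
import cv2,pickle,numpy as np
d=pickle.load(open("cams.pkl","rb"))
w=bot.read_camera("wrist")["img"][:,:,::-1][75:240,220:420]
s=bot.read_camera("scene")["img"]; t=bot.read_camera("top")["img"]
s0=d["scene"]["img"][180:310,250:450]; 
a=np.abs(s[180:310,250:450].astype(int)-s0).max(2)
g=np.vstack([cv2.resize(w,(800,330*2-60)[:2],interpolation=cv2.INTER_CUBIC)]); cv2.imwrite("pics/z8.png",g)
A=t[130:320,260:500,::-1];B=d["top"]["img"][130:320,260:500,::-1]
cv2.imwrite("pics/cmp8.png",np.hstack([cv2.resize(B,(400,316)),cv2.resize(A,(400,316))]))
A=s[180:310,240:450];B=d["scene"]["img"][180:310,240:450]
# image registration of item patches (scene)
for n,(x0,y0,x1,y1) in dict(board=(257,198,312,246),cap=(398,226,418,250),reel=(408,214,432,232),tape=(312,270,356,303)).items():
    T=cv2.cvtColor(d["scene"]["img"][y0:y1,x0:x1],cv2.COLOR_RGB2GRAY);S=cv2.cvtColor(s[y0-8:y1+8,x0-8:x1+8],cv2.COLOR_RGB2GRAY)
    r=cv2.matchTemplate(S,T,cv2.TM_CCOEFF_NORMED); _,m,_,l=cv2.minMaxLoc(r); print(n,round(m,3),l[0]-8,l[1]-8)
E
```

```text
board 0.795 0 0
cap 0.995 0 0
reel 0.985 0 0
tape 0.999 0 0
```

View pics/z8.png

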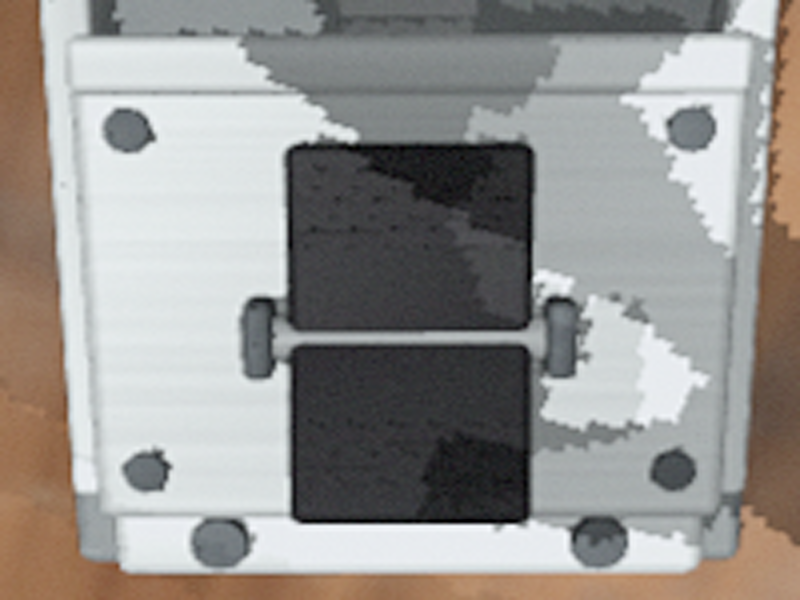

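View pics/cmp8.png

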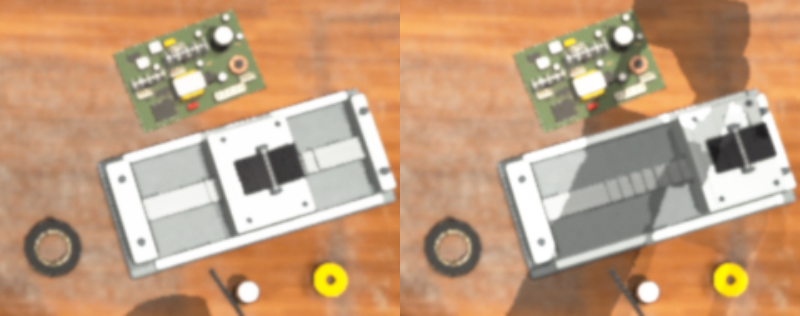

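The jaw meets the end stop with no gap, and no item has moved by a pixel. The board's match score is lower (0.795), and the arm's shadow now falls across it. Handing in.

```bash
python3 -c "
from workcell import bot
s=bot.read_state();print(s['time'],s['wrist_force'])
print(bot.finish_job())"
```

```text
17.6 [ 0.05921956 -0.76009263  0.18795093]
the job is handed in; nothing more can be done
None
```

The jaw is fully home against the end stop and the ratchet is engaged again. I handed the job in at 17.6 s, with the arm about 13 cm above the holder and touching nothing.

All of it was done with the shut fingertips:
- **Release:** I pressed the release end down to its stop, with the tip at about 68 mm and up to 17 N. The lock end then showed raised in the camera.
- **Push:** I pushed the jaw face about 80 mm along the bar at about 4–5 N. It stopped within 2 mm of where I expected, and the force rose to about 13 N.
- **Lock:** I pressed the lock end down to its stop at about 15 N, with the tip at 67.7 mm.

**Last checks:** the pictures show no gap between the jaw and the end stop. The lock end is down and the release end is raised.

The capacitor, reel and tape match their starting pictures with no shift. The board also shows no shift, but its match score was weaker (0.795). I put that down to the arm's shadow lying across it; by eye it has not moved. No check failed.

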